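# Put the green tea tin away and lower the tea chest's lid

## Robot

A 6-joint arm with a two-finger parallel gripper is mounted at the origin on the work surface. World frame = base frame: x ahead of the robot, y to its left, z up, the work surface at z = 0. Lengths are in mm, angles in rad, forces in N, time in s.
With the tool pointing down it reaches from about 400 to 925 mm from the base axis. Payload 12.5 kg.
Tool frame: the origin (TCP) lies at the very end of the fingers, on their centre line; the grasp point (between the pads) lies env.grip_point_offset behind it (env.grip_point_offset is the distance from the TCP to the grasp point, in mm); y points along the fingers, z is the direction in which the jaws open and shut, and the axes are right-handed (so a half turn about y gives the same grasp; the last joint's range is limited). The gripper opens to 95 mm and grips with 3 to 60 N. Pads are 20 mm wide; open, the fingers measure 119 mm over their backs; the gripper's body (75 mm by 180 mm) begins 59 mm behind the grasp point.
Start: joints at [1.088, 0.491, 1.559, -0, 1.092, -0.106], TCP at [229.952, 581.179, 214.661] pointing down, gripper open.
Joint ranges: [-3.1, 3.1], [-0.84, 2.19], [0.05, 2.79], [-1.13, 4.28], [0.06, 2.93], [-2.69, 2.69]. Speed limits (rad/s): [2.22, 2.22, 2.79, 3.14, 3.14, 3.14].

## Interface

Orientations are given as [roll, pitch, yaw] about the fixed x, y, z axes, in that order (R = Rz(yaw) Ry(pitch) Rx(roll)).
In Python, from cell import readout, read_camera, env, nets gives the robot as it stands.
- The arm moves only by the tool apply_moves, never from a script. Its argument "increments" is a list of rows, each a list of 3 entries, a list of its own where there are three numbers: the shift along the tool's x, y, z in cm, then the turn, a rotation vector about the tool's x, y, z in degrees, then the finger opening in cm, from 0 to 9.51. A call has exactly 5 rows; each row shifts and turns the pose as measured when the row begins, along the tool's axes as they then stand; what a row does not reach is not made up. A row lasts 1/8 s, in which the tool goes at most 62.5 mm and 10.7 degrees, less where a joint would pass 70% of its speed; a pose out of reach is approached as far as the arm can. A call with a gripper value outside its range is refused whole. The fingers move at their own pace and stop on an object; the grip force is fixed at half the most. Time passes only in rows, so rows that do not move let the fingers close, or fill a call up. It gives the time, the measured TCP pose, the force and the opening at its end, in the units of the state.
- readout.state(): the state, without advancing time (a new reading comes with each control period).
- read_camera(name): name is "scene" or "top" or "wrist"; returns a dict with "img" (420x560x3 uint8, red, green, blue), "vfov" (degrees; the focal length in pixels is half the picture's height over the tangent of half this angle, whatever the lens; pixels are square), "cx", "cy" (the principal point, pixels), "rvec" (rotation vector, rad) and "tvec" (3), from world to camera coordinates, as OpenCV has them; the wrist camera has in their place "mount" (4x4, takes a point from camera to tool coordinates, whose origin is the TCP and whose axes are the tool frame's). Camera axes: x right, y down, z forward; pixel columns grow to the right and rows downward; lengths in mm; the calibration is good to about 2 mm. A picture is of the moment at which its call begins: read the wrist's pose just before it. There is no depth.
- env.job_done(): hands the job in, once; it reports no verdict.
Trained networks look in a picture, given as the dict that the camera call returned (one of the last four; its "shot" number tells which), for a name from the list of things; names that differ only in an ending like _2 or _b are one class to them, and where a whole thing is asked for, a point or a joint stands for the part that bears it (a point fixed in the world has none). Each returns a list of dicts, best first, with "confidence" (0 to 1); they miss things now and then, are a little off and sometimes report something else, mostly with a low value. They report only what shows in the picture. A call takes as long as a camera call.
- nets.look_for(picture, thing): "point" ([x, y, z] in mm, in the coordinates of the camera as it stood for that picture, good to about 4 mm: the middle of the surface that is visible of it).
- nets.mark_of(picture, thing): "point" ([x, y, z] in mm, in the coordinates of the camera as it stood for that picture, good to about 4 mm: a listed point, or the origin of a listed thing).
The state is a dict: "t": time; "joints": joint angles; "qvel": joint speeds; "tau": joint torques, N m; "eef_pos": TCP position; "tcp_rot": TCP orientation; "ft_force": force on the tool from outside, world axes, zero at the start; "moment": the same for the moment, N m; "opening": opening from 0.0 (shut) to 1.0 (fully open).
Only numpy, scipy, OpenCV 4.12 (cv2) and the standard library are available. Lean on these libraries where they do the work, as an engineer would, in place of code of your own. Each camera call takes 0.05 s, during which the arm holds its last target. There are 200 camera calls.

## Task

Put the green tea tin away: stand it upright on the floor of the tea chest's empty compartment, set down rather than dropped. Then lower the chest's hinged lid gently until it is fully closed, without slamming it, and leave the other tins and the rest of the things on the counter where they are.

Things in the scene. Friction and masses are not known exactly. Their poses are not given: they have to be found in the camera images.
- green_tin: the all-green round tea tin (green lid too, pale label band, thin brass line under the lid), the one to put away: 48 mm in diameter (49 mm over its lid), 75 mm tall, about 0.12 kg. Stands on the counter. Origin: centre of its underside; z up along its axis.
- chest: brown wooden tea chest, fixed, 170 (x) by 280 (y) by 100 mm tall; walls, floor, divider 8 mm thick. Origin: centre of its underside, z up, x from its front (robot side) to its hinged far side. A full-height divider at y = 0 makes two compartments, each 154 (x) by 128 mm (y): the one at +y (left, seen from the robot) holds the honey jar, the one at -y (right) is empty.
- chest_in (a point): centre of the chest's inner floor (under the divider), 8 mm above the counter; axes as the chest's.
- lid (a joint): angle of the chest's dark wooden lid, rad: 0 fully closed, about 1.5 upright, at most 1.95; starts open. The hinge is stiff, the lid stays at any angle; pressing it down at the knob takes about 1 to 4 N.
- lid_hinge (a point): middle of the lid's hinge line, at the chest's far upper edge (chest x = 85 mm, z = 100 mm). The hinge line runs along the chest's y. Its frame turns with the lid: when closed its axes are the chest's; the lid (170 by 280 by 10 mm) reaches 170 mm to its -x and 10 mm to its +z.
- lid_handle (a point): grip point in the round head of the brass knob on the lid's outer face: x = -140, y = 0, z = 45 mm in the frame of lid_hinge. Head 28 mm in diameter, 27 to 43 mm out of the face, on a 12 mm stem. Lid open: the knob points away from the robot; closed: it points up. Axes as lid_hinge.
- honey_jar: amber glass jar with a brass-coloured cap, 54 mm in diameter, 70 mm tall, standing in the chest's left compartment; leave it there. Origin: centre of its underside.
- red_tin: red tea tin of the same shape as the green one; leave it alone. Origin: centre of its underside.
- blue_tin: blue tea tin of the same shape as the green one; leave it alone. Origin: centre of its underside.
- mug: blue mug, 84 mm across, 90 mm tall, on the counter to the robot's right; leave it alone. Origin: centre of its underside.
- oil_bottle: green glass oil bottle, 64 mm across, 220 mm tall, on the counter to the robot's right; leave it alone. Origin: centre of its underside.
- pepper_mill: dark wooden pepper mill, 56 mm across, 150 mm tall, beyond the tins; leave it alone. Origin: centre of its underside.

How it is judged (in metres and radians):
On the way:
1. the green tin stands upright on the floor of the chest's empty compartment, let go, with the lid still open (z of green_tin in the frame of chest between 0.003 and 0.013 m and x of green_tin in the frame of chest between -0.06 and 0.06 m and y of green_tin in the frame of chest between -0.125 and -0.02 m and angle between green_tin's own z axis and vertical below 0.1 rad and contact force between green_tin and the fingers below 0.1 N and value of joint lid above 0.5 rad), for 0.2 s.
At the end, for the whole second after the job is handed in: The lid is closed (joint below 0.04 rad) and at rest; the green tin stands upright (within 0.1 rad) and at rest on the floor of the chest's right-hand compartment (underside 3 to 13 mm above the chest's underside) (value of joint lid below 0.04 rad and velocity of joint lid between -0.05 and 0.05 rad/s and z of green_tin in the frame of chest between 0.003 and 0.013 m and x of green_tin in the frame of chest between -0.06 and 0.06 m and y of green_tin in the frame of chest between -0.125 and -0.02 m and angle between green_tin's own z axis and vertical below 0.1 rad and linear speed of green_tin below 0.02 m/s); the robot touches nothing.
It fails at once if the green tin is dropped into the chest (faster than 0.6 m/s inside it: a fall of some 20 mm) (linear speed of green_tin above 0.6 m/s and z of green_tin in the frame of chest below 0.09 m and x of green_tin in the frame of chest between -0.085 and 0.085 m and y of green_tin in the frame of chest between -0.14 and 0.14 m).
It fails at once if the lid is slammed (over the last 0.3 rad it moves faster than 2.5 rad/s) (value of joint lid below 0.3 rad and velocity of joint lid below -2.5 rad/s).
It fails at once if another tin, the honey jar, the mug, the oil bottle or the pepper mill is moved by more than 30 mm (distance of any of red_tin, blue_tin, honey_jar, mug, oil_bottle, pepper_mill from where it was at the start of the episode above 0.03 m).
It also fails if it takes over 64 s, if anything falls off the work surface, if the arm or the gripper's body presses on something with over 40 N, if the wrist force passes 120 N, or if a joint passes its speed limit or range.

## Working session

There is one attempt and no reset: what is moved stays moved. The work goes in short steps, Python scripts to look and compute and a tool call to move; the robot and the scene stay as the last step left them, time stands still between calls to the robot, and variables do not carry over. Pictures are saved under pics/ and viewed, about 8 in all and at most 12, crops included, and the job is handed in when it is done.

Besides the shell and the picture viewer there is one more tool, called after "Call:" in YAML: its name, and indented under it one key for each argument. apply_moves: Moves the arm, as the interface text tells. Its arguments: {"type":"object","properties":{"increments":{"type":"array"}},"required":["increments"]}

```bash
mkdir -p pics; cat > h.py <<'E'
import numpy as np, cv2
from scipy.spatial.transform import Rotation as R
from cell import readout, read_camera, env, nets
def tool():
    s=readout.state(); T=np.eye(4); T[:3,:3]=R.from_euler('xyz',s['tcp_rot']).as_matrix(); T[:3,3]=s['eef_pos']; return T
def cam2w(p,T=None):
    if 'mount' in p: return T@np.array(p['mount'])
    M=np.eye(4); M[:3,:3]=R.from_rotvec(np.ravel(p['rvec'])).as_matrix(); M[:3,3]=np.ravel(p['tvec']); return np.linalg.inv(M)
def shot(n):
    T=tool(); p=read_camera(n); return p,cam2w(p,T)
def find(p,C,things,f=nets.mark_of):
    for t in things:
        for d in f(p,t)[:2]: print(t,(C@np.r_[d['point'],1])[:3].round(1),round(d['confidence'],2))
def save(p,n): cv2.imwrite('pics/%s.png'%n,p['img'][:,:,::-1])
E
python3 - <<'E'
from h import *
s=readout.state(); print({k:np.round(v,3) for k,v in s.items()}, env.grip_point_offset); print(tool().round(3))
ims=[]
for n in ['scene','top']:
    p,C=shot(n); ims.append(p['img']); print(n)
    find(p,C,['green_tin','chest','chest_in','lid_hinge','lid_handle','honey_jar','red_tin','blue_tin','mug','oil_bottle','pepper_mill'])
    save(p,n)
E
```

```text
{'t': np.float64(0.0), 'joints': array([ 1.088,  0.492,  1.559,  0.   ,  1.092, -0.106]), 'qvel': array([-0.001, -0.001,  0.   ,  0.001,  0.   , -0.   ]), 'tau': array([-2.0000e-03, -6.1263e+01, -2.5818e+01,  6.9000e-02,  4.8000e-02,
       -0.0000e+00]), 'eef_pos': array([229.814, 580.952, 214.053]), 'tcp_rot': array([-1.572,  0.   , -0.377]), 'ft_force': array([ 0.593, -0.169,  0.148]), 'moment': array([-0.031,  0.032,  0.001]), 'opening': np.float64(1.0)} 18.8
[[ 9.30000e-01 -1.00000e-03  3.68000e-01  2.29814e+02]
 [-3.68000e-01 -1.00000e-03  9.30000e-01  5.80952e+02]
 [-0.00000e+00 -1.00000e+00 -1.00000e-03  2.14053e+02]
 [ 0.00000e+00  0.00000e+00  0.00000e+00  1.00000e+00]]
scene
green_tin [398.9 261.1  -0.6] 0.91
chest [ 538.3 -170.4   -1.5] 0.86
chest_in [ 540.1 -169.6    7.7] 0.63
lid_hinge [ 629.8 -173.2  104.8] 0.96
lid_handle [ 696.2 -173.8  232.6] 0.76
honey_jar [ 540.3 -101.3    7. ] 0.9
honey_jar [ 541.9 -168.3    4.7] 0.71
red_tin [558.5 343.3  -5. ] 0.97
blue_tin [567.  198.1   1. ] 0.79
blue_tin [ 693.3 -175.   229.2] 0.28
mug [ 414.1 -481.6    1.3] 0.91
oil_bottle [ 570.1 -478.5   -1.4] 0.9
pepper_mill [708.1 210.8  -4.4] 0.9
pepper_mill [ 415.6 -480.7    3.1] 0.25
top
green_tin [397.3 261.6   0.5] 0.76
green_tin [539.2 -97.   10.6] 0.42
chest [ 540.8 -169.4    1.6] 0.92
chest_in [ 540.1 -166.6    5.8] 0.96
lid_hinge [ 622.9 -172.    99.3] 0.78
lid_hinge [ 535.6 -100.9    8.1] 0.56
lid_handle [ 692.1 -171.4  230.1] 0.66
honey_jar [536.7 -99.1  10.6] 0.66
red_tin [553.  343.4  -1.8] 0.75
blue_tin [569.9 196.8  -4.2] 0.65
mug [ 4.216e+02 -4.807e+02  1.000e-01] 0.87
oil_bottle [ 565.9 -478.5   -2.2] 0.87
pepper_mill [701.  208.3   1.9] 0.81
```

View pics/scene.png

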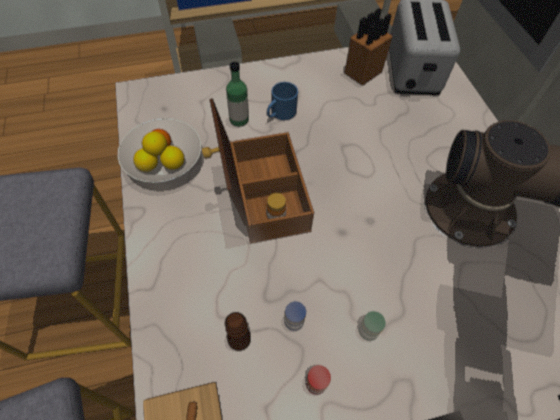

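View pics/top.png

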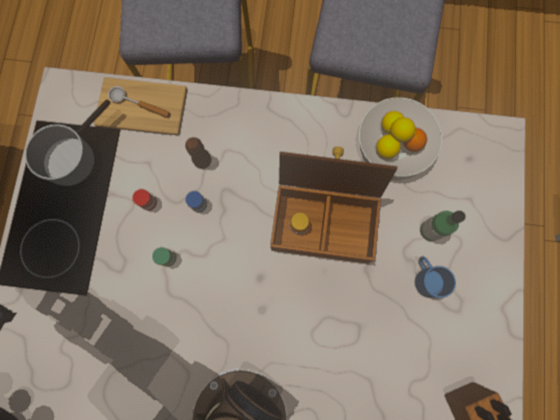

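The pictures agree with the networks. The green tin is at scene (372,325) and top (163,257). The chest lid is open, with its knob toward the fruit bowl, and the right compartment is empty. I'm moving toward the tin.

Call:
apply_moves:
  increments:
    - [[4.4,0,-3.8],[0,0,0],9.5]
    - [[4.4,0,-3.8],[0,0,0],9.5]
    - [[4.4,0,-3.8],[0,0,0],9.5]
    - [[4.4,0,-3.8],[0,0,0],9.5]
    - [[4.4,0,-3.8],[0,0,0],9.5]

```text
t: 1.82
eef_pos: [366.9, 319.4, 214.2]
tcp_rot: [-1.569, -0.001, -0.371]
ft_force: [1.2, -0.5, 0.3]
opening: 1.002
```

```bash
cat >> h.py <<'E'
def go(x,y,z,yaw=None):
    T=tool(); d=T[:3,:3].T@(np.array([x,y,z])-T[:3,3])/10
    s=readout.state(); print('tcp',T[:3,3].round(1),'rot',np.round(s['tcp_rot'],4),'F',np.round(s['ft_force'],1),'open',round(float(s['opening']),3),'t',round(float(s['t']),2)); print('delta tool cm',d.round(2))
    if yaw is not None:
        W=np.c_[[np.cos(yaw),np.sin(yaw),0],[0,0,-1],[-np.sin(yaw),np.cos(yaw),0]]
        print('rotvec deg',np.degrees(R.from_matrix(T[:3,:3].T@W).as_rotvec()).round(2))
E
python3 - <<'E'
from h import *
go(398,261,150,-0.377)
p,C=shot('wrist'); save(p,'w1'); find(p,C,['green_tin','blue_tin','red_tin'])
# chest rim corners from top picture at z=100
p,C=shot('top'); f=p['img'].shape[0]/2/np.tan(np.radians(p['vfov']/2))
for u,v in [(272,253),(375,262),(381,193),(278,186)]:
    d=C[:3,:3]@[(u-p['cx'])/f,(v-p['cy'])/f,1]; o=C[:3,3]; print((o+d*(100-o[2])/d[2]).round(1))
cv2.imwrite('pics/chest.png',cv2.resize(p['img'][130:290,250:410,::-1],None,fx=4,fy=4,interpolation=cv2.INTER_CUBIC)[:600])
E
```

```text
tcp [366.9 319.4 214.2] rot [-1.5689e+00 -9.0000e-04 -3.7060e-01] F [ 1.2 -0.5  0.3] open 1.002 t 1.82
delta tool cm [ 5.01  6.42 -4.33]
rotvec deg [-0.11  0.37  0.05]
green_tin [396.8 257.3  -4.9] 0.8
blue_tin [564.  197.6  -3.5] 0.77
red_tin [553.7 344.4   0.7] 0.9
[438.7 -36.6 100. ]
[ 446.8 -308.1  100. ]
[ 634.8 -310.   100. ]
[621.8 -30.5 100. ]
```

View pics/chest.png

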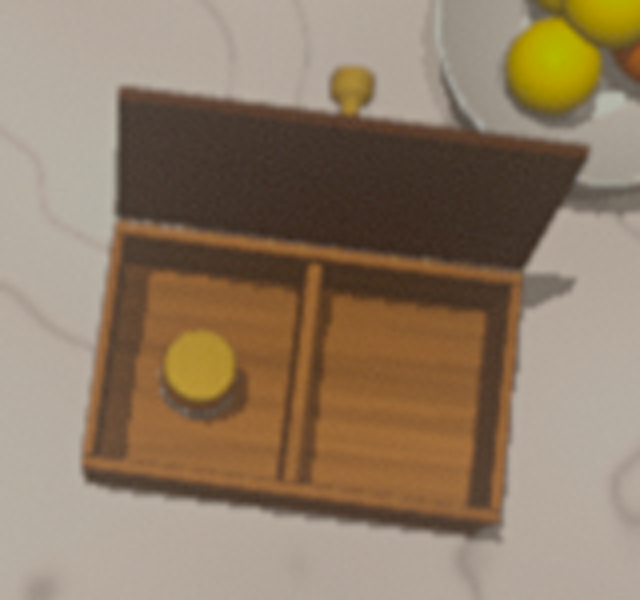

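The crop shows the open chest. The rim corners in crop pixels are about (87,465), (498,520), (523,275) and (118,222), and I'll get the chest yaw from them. Next I'm moving above the tin.

Call:
apply_moves:
  increments:
    - [[1.7,0,-1.5],[0,0,0],9.5]
    - [[1.7,0,-1.45],[0,0.4,0],9.5]
    - [[1.6,2.5,-1.4],[0,0,0],9.5]
    - [[0,3.5,0],[0,0,0],9.5]
    - [[0,3.5,0],[0,0,0],9.5]

```text
t: 2.7
eef_pos: [397.0, 268.6, 118.8]
tcp_rot: [-1.563, -0.005, -0.368]
ft_force: [0.0, -0.0, 0.4]
opening: 1.001
```

```bash
python3 - <<'E'
from h import *
go(397.5,260.2,35,-0.377)
p,C=shot('wrist'); save(p,'w2'); find(p,C,['green_tin']); find(p,C,['green_tin'],nets.look_for)
p,C=shot('top'); f=p['img'].shape[0]/2/np.tan(np.radians(p['vfov']/2)); find(p,C,['green_tin'])
P=[]
for u,v in [(87,465),(498,520),(523,275),(118,222)]:
    u=250+u/4-.375;v=130+v/4-.375
    d=C[:3,:3]@[(u-p['cx'])/f,(v-p['cy'])/f,1]; o=C[:3,3]; P.append(o+d*(100-o[2])/d[2])
P=np.array(P); print(P.round(1),P.mean(0).round(1)); e=[P[0]-P[1],P[3]-P[2]]
print([(np.linalg.norm(a),np.arctan2(-a[0],a[1])) for a in e],[(np.linalg.norm(a),np.arctan2(a[1],a[0])) for a in (P[3]-P[0],P[2]-P[1])])
E
```

```text
tcp [397.  268.6 118.8] rot [-1.5635 -0.0047 -0.368 ] F [ 0.  -0.   0.4] open 1.001 t 2.7
delta tool cm [ 0.31  8.37 -0.83]
rotvec deg [-0.42  0.52  0.27]
green_tin [398.6 256.1  -4.2] 0.92
green_tin [393.7 262.7  72.4] 0.81
green_tin [ 418.6 -480.9    1.3] 0.49
[[ 457.3  -32.7  100. ]
 [ 452.7 -305.3  100. ]
 [ 619.7 -309.4  100. ]
 [ 624.6  -33.3  100. ]] [ 538.6 -170.2  100. ]
[(np.float64(272.6501703348042), np.float64(-0.016609297749963066)), (np.float64(276.21795900543896), np.float64(-0.017901563020413284))] [(np.float64(167.35366925883702), np.float64(-0.003421834964635854)), (np.float64(166.9877140573971), np.float64(-0.024757602450038385))]
```

View pics/w2.png

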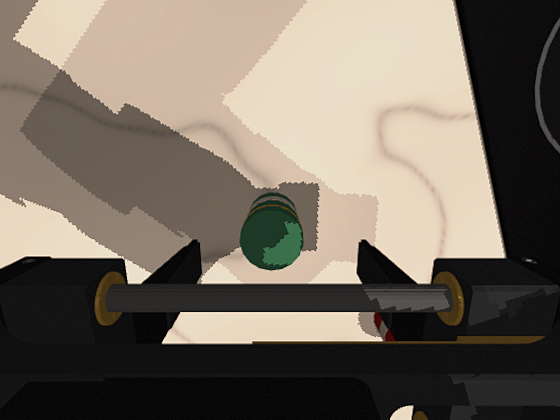

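The wrist view shows the green tin between the fingers, its lid centre at about (271,240), some 7 mm toward the left finger. This agrees with the computed shift. I'm going down onto it.

Call:
apply_moves:
  increments:
    - [[0.3,0,-0.85],[0,0,0],9.5]
    - [[0,2.4,0],[-0.4,0.5,0.3],9.5]
    - [[0,2.5,0],[0,0,0],9.5]
    - [[0,2.4,0],[0,0,0],9.5]
    - [[0,1.0,0],[0,0,0],9.5]

```text
t: 3.58
eef_pos: [400.4, 259.8, 41.9]
tcp_rot: [-1.562, -0.008, -0.376]
ft_force: [0.8, 0.3, 0.8]
opening: 1.002
```

```bash
python3 - <<'E'
from h import *
go(398,260,35,-0.377)
E
```

```text
tcp [400.4 259.8  41.9] rot [-1.5619 -0.0078 -0.376 ] F [0.8 0.3 0.8] open 1.002 t 3.58
delta tool cm [-0.24  0.69 -0.08]
rotvec deg [-0.51  0.06  0.44]
```

Call:
apply_moves:
  increments:
    - [[-0.2,0.7,0],[-0.7,0,0.6],9.5]
    - [[0,0.2,0],[0,0,0],8.0]
    - [[0,0,0],[0,0,0],6.5]
    - [[0,0,0],[0,0,0],5.2]
    - [[0,0,0],[0,0,0],3.5]

```text
t: 4.2
eef_pos: [399.6, 260.9, 34.7]
tcp_rot: [-1.573, 0.001, -0.376]
ft_force: [0.6, 0.8, 0.3]
opening: 0.636
```

Call:
apply_moves:
  increments:
    - [[0,0,0],[0,0,0],3.5]
    - [[0,0,0],[0,0,0],3.5]
    - [[0,0,0],[0,0,0],3.5]
    - [[0,0,0],[0,0,0],3.5]
    - [[0,0,0],[0,0,0],3.5]

```text
t: 4.82
eef_pos: [399.6, 261.0, 34.9]
tcp_rot: [-1.572, 0.001, -0.376]
ft_force: [0.2, 0.1, -1.0]
opening: 0.509
```

Gripped at an opening of about 48.4 mm. I'm lifting and turning toward the chest's yaw.

Call:
apply_moves:
  increments:
    - [[0,-2.0,0],[0,0,0],3.5]
    - [[0,-3.4,0],[0,-5.2,0],3.5]
    - [[0,-3.4,0],[0,-5.2,0],3.5]
    - [[0,-3.4,0],[0,-5.2,0],3.5]
    - [[0,-3.4,0],[0,-5.2,0],3.5]

```text
t: 5.45
eef_pos: [398.4, 260.4, 192.9]
tcp_rot: [-1.575, 0.008, -0.002]
ft_force: [0.5, -0.2, -1.8]
opening: 0.509
```

```bash
python3 - <<'E'
from h import *
go(528,-237,190,-0.017)
E
```

```text
tcp [398.4 260.4 192.9] rot [-1.575   0.008  -0.0021] F [ 0.5 -0.2 -1.8] open 0.509 t 5.45
delta tool cm [ 13.06   0.39 -49.71]
rotvec deg [ 0.24  0.86 -0.45]
```

Call:
apply_moves:
  increments:
    - [[1.3,0,-5.0],[0.2,0.8,-0.4],3.5]
    - [[1.3,0,-5.0],[0,0,0],3.5]
    - [[1.3,0,-5.0],[0,0,0],3.5]
    - [[1.3,0,-5.0],[0,0,0],3.5]
    - [[1.3,0,-5.0],[0,0,0],3.5]

```text
t: 6.08
eef_pos: [462.3, 5.7, 195.7]
tcp_rot: [-1.569, -0.005, -0.008]
ft_force: [1.3, 0.3, -1.5]
opening: 0.512
```

Call:
apply_moves:
  increments:
    - [[1.3,0,-5.0],[0,0,0],3.5]
    - [[1.3,0,-5.0],[0,0,0],3.5]
    - [[1.3,0,-5.0],[0,0,0],3.5]
    - [[1.3,0,-4.0],[0,0,0],3.5]
    - [[1.3,0,-3.0],[0,0,0],3.5]

```text
t: 6.7
eef_pos: [525.4, -224.0, 195.1]
tcp_rot: [-1.569, -0.004, -0.011]
ft_force: [-0.2, 0.1, -1.3]
opening: 0.507
```

```bash
python3 - <<'E'
from h import *
go(528,-237,150,-0.017)
p,C=shot('wrist'); save(p,'w3'); find(p,C,['green_tin','chest','chest_in','lid_hinge','honey_jar'])
for n in ['scene','top']:
  p,C=shot(n); find(p,C,['green_tin','chest','chest_in','lid_hinge','lid_handle'])
E
```

```text
tcp [ 525.4 -224.   195.1] rot [-1.5687 -0.0036 -0.0106] F [-0.2  0.1 -1.3] open 0.507 t 6.7
delta tool cm [ 0.26  4.5  -1.31]
rotvec deg [-0.12  0.37  0.21]
green_tin [ 523.8 -226.5  155.5] 0.82
chest [ 5.374e+02 -1.694e+02 -3.000e-01] 0.66
chest_in [ 539.8 -167.5    9.6] 0.63
lid_hinge [ 629.1 -169.2  102.4] 0.88
honey_jar [ 537.4 -102.2    4.4] 0.68
honey_jar [ 629.  -172.   102.4] 0.24
green_tin [ 523.7 -217.9  160.2] 0.49
chest [ 538.9 -169.4   -2.6] 0.62
chest_in [ 542.4 -169.9    6.9] 0.94
chest_in [538.8 -98.4   3.9] 0.71
lid_hinge [ 627.1 -171.   104.6] 0.86
lid_hinge [ 695.7 -173.3  231.7] 0.35
lid_handle [ 696.2 -178.   231.6] 0.8
chest [ 538.8 -169.1    1.1] 0.61
chest_in [ 538.8 -166.7    6.8] 0.91
lid_hinge [ 624.7 -166.1   98.9] 0.74
```

View pics/w3.png

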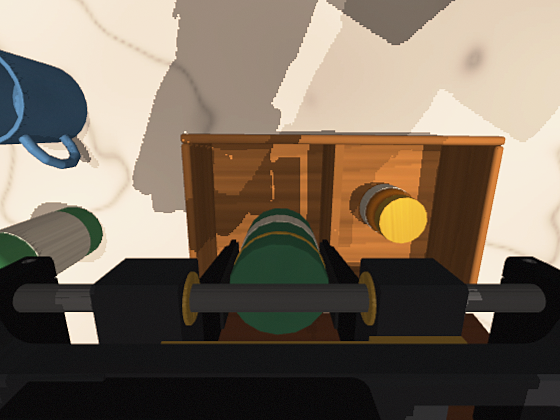

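The wrist view shows the tin held upright over the right compartment. The divider is at column 325 or so and the jar is on the right of the image (world left). The networks agree on a chest centre of (539,-169). I'm lowering now.

Call:
apply_moves:
  increments:
    - [[0.3,0,-1.3],[-0.1,0.4,0.2],3.5]
    - [[0,3.0,0],[0,0,0],3.5]
    - [[0,3.0,0],[0,0,0],3.5]
    - [[0,3.0,0],[0,0,0],3.5]
    - [[0,2.5,0],[0,0,0],3.5]

```text
t: 8.22
eef_pos: [530.8, -240.2, 79.1]
tcp_rot: [-1.575, -0.005, -0.019]
ft_force: [-0.3, -0.3, -1.4]
opening: 0.507
```

```bash
python3 - <<'E'
from h import *
go(528,-237,46,-0.017)
E
```

```text
tcp [ 530.8 -240.2   79.1] rot [-1.5745 -0.0053 -0.0188] F [-0.3 -0.3 -1.4] open 0.507 t 8.22
delta tool cm [-0.31  3.31  0.33]
rotvec deg [ 0.21 -0.1   0.31]
```

Call:
apply_moves:
  increments:
    - [[-0.2,1.5,0.3],[0.2,0,0.3],3.5]
    - [[0,1.3,0],[0,0,0],3.5]
    - [[0,0.6,0],[0,0,0],3.5]
    - [[0,0,0],[0,0,0],3.5]
    - [[0,0,0],[0,0,0],3.5]

```text
t: 8.85
eef_pos: [529.6, -238.6, 43.3]
tcp_rot: [-1.571, 0.0, -0.02]
ft_force: [-0.5, -0.4, -0.8]
opening: 0.513
```

```bash
python3 - <<'E'
from h import *
go(528,-237,43,-0.017)
E
```

```text
tcp [ 529.6 -238.6   43.3] rot [-1.571e+00  1.000e-04 -1.990e-02] F [-0.5 -0.4 -0.8] open 0.513 t 8.85
delta tool cm [-0.16  0.03  0.16]
rotvec deg [ 0.01 -0.16 -0.01]
```

Call:
apply_moves:
  increments:
    - [[0,0.1,0],[0,0,0],3.5]
    - [[0,0,0],[0,0,0],3.5]
    - [[0,0,0],[0,0,0],3.5]
    - [[0,0,0],[0,0,0],3.5]
    - [[0,0,0],[0,0,0],3.5]

```text
t: 9.48
eef_pos: [529.9, -238.9, 43.0]
tcp_rot: [-1.572, -0.001, -0.02]
ft_force: [-0.5, 0.1, -0.8]
opening: 0.509
```

Call:
apply_moves:
  increments:
    - [[0,0.15,0],[0,0,0],3.5]
    - [[0,0.1,0],[0,0,0],3.5]
    - [[0,0,0],[0,0,0],3.5]
    - [[0,0,0],[0,0,0],3.5]
    - [[0,0,0],[0,0,0],3.5]

```text
t: 10.1
eef_pos: [530.5, -238.9, 42.5]
tcp_rot: [-1.573, -0.003, -0.02]
ft_force: [0.6, 0.2, 0.5]
opening: 0.508
```

The vertical force has turned positive, so the tin is on the floor. Releasing.

Call:
apply_moves:
  increments:
    - [[0,0,0],[0,0,0],5.0]
    - [[0,0,0],[0,0,0],5.4]
    - [[0,0,0],[0,0,0],6.0]
    - [[0,0,0],[0,0,0],6.6]
    - [[0,0,0],[0,0,0],6.8]

```text
t: 10.72
eef_pos: [530.6, -239.0, 42.4]
tcp_rot: [-1.573, -0.003, -0.02]
ft_force: [0.8, 0.6, -0.1]
opening: 0.705
```

Call:
apply_moves:
  increments:
    - [[0,0,0],[0,0,0],6.8]
    - [[0,0,0],[0,0,0],6.8]
    - [[0,0,0],[0,0,0],6.8]
    - [[0,0,0],[0,0,0],6.8]
    - [[0,-0.5,0],[0,0,0],6.8]

```text
t: 11.35
eef_pos: [530.4, -238.9, 47.3]
tcp_rot: [-1.572, -0.003, -0.02]
ft_force: [0.2, 0.1, -0.2]
opening: 0.718
```

Call:
apply_moves:
  increments:
    - [[0,-2,0],[0,0,0],6.8]
    - [[0,-2,0],[0,0,0],6.8]
    - [[0,-4,0],[0,0,0],6.8]
    - [[0,-4,0],[0,0,0],6.8]
    - [[0,-4,0],[0,0,0],6.8]

```text
t: 11.98
eef_pos: [529.0, -238.1, 211.0]
tcp_rot: [-1.57, 0.001, -0.02]
ft_force: [0.8, -0.2, 0.5]
opening: 0.717
```

```bash
python3 - <<'E'
from h import *
go(528,-237,200,-0.017)
ims=[]
for n in ['wrist','scene','top']:
  p,C=shot(n); ims.append(p['img']); find(p,C,['green_tin','lid_hinge','lid_handle'])
cv2.imwrite('pics/w4.png',np.hstack([cv2.resize(ims[0],(400,300)),cv2.resize(ims[1][60:270,100:380],(400,300))])[:,:,::-1])
E
```

```text
tcp [ 529.  -238.1  211. ] rot [-1.5701e+00  1.4000e-03 -1.9900e-02] F [ 0.8 -0.2  0.5] open 0.717 t 11.97
delta tool cm [-0.1   1.1   0.11]
rotvec deg [-0.04 -0.16 -0.08]
green_tin [ 527.  -240.9    2.6] 0.91
lid_hinge [ 631.8 -172.   101.4] 0.69
green_tin [ 531.  -237.3   10.3] 0.78
lid_hinge [ 629.4 -172.1  103.6] 0.71
lid_handle [ 695.2 -175.5  231.8] 0.57
lid_handle [ 529.7 -235.7   11. ] 0.44
lid_hinge [ 624.2 -169.7  100.7] 0.68
lid_handle [ 692.9 -172.1  230.6] 0.63
```

View pics/w4.png

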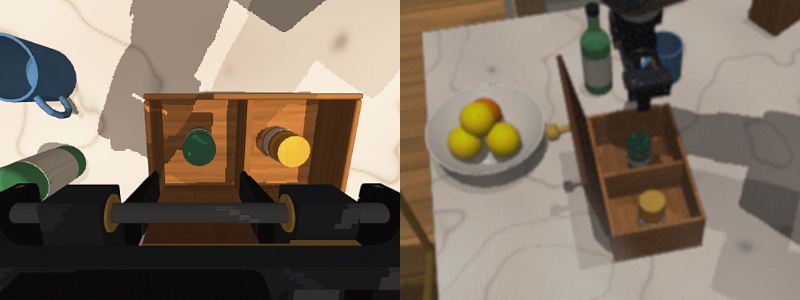

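The tin stands upright and free in the right compartment. The wrist view shows its lid at (199,147), and the estimates agree on (529,-239). The lid is at about 1.74 rad from hinge (627,-171) and knob (695,-173). I'll raise, close the fingers, go behind the lid to the left of the knob, and push it over its arc with the fingertips.

Call:
apply_moves:
  increments:
    - [[0,-4,0],[0,0,0],0]
    - [[0,-4,0],[0,0,0],0]
    - [[0,-4,0],[0,0,0],0]
    - [[2,-2,2],[0,0,0],0]
    - [[4,0,3],[0,0,0],0]

```text
t: 13.2
eef_pos: [590.2, -190.4, 352.1]
tcp_rot: [-1.568, 0.004, -0.024]
ft_force: [0.4, -0.9, 0.1]
opening: 0.244
```

Call:
apply_moves:
  increments:
    - [[4,0,2.5],[0,0,0],0]
    - [[4,0,2.5],[0,0,0],0]
    - [[3.5,0,2],[0,0,0],0]
    - [[0,0,0],[0,0,0],0]
    - [[0,0,0],[0,0,0],0]

```text
t: 13.82
eef_pos: [711.6, -118.9, 349.3]
tcp_rot: [-1.568, 0.007, -0.022]
ft_force: [0.3, 0.5, -0.0]
opening: 0.005
```

```bash
python3 - <<'E'
from h import *
go(697,-118,215,-0.017)
p,C=shot('wrist'); save(p,'w5'); find(p,C,['lid_hinge','lid_handle'])
E
```

```text
tcp [ 711.6 -118.9  349.3] rot [-1.5678  0.0069 -0.0217] F [ 0.3  0.5 -0. ] open 0.005 t 13.82
delta tool cm [-1.37 13.44  0.02]
rotvec deg [-0.17 -0.27 -0.4 ]
lid_hinge [ 627.6 -172.2  101.7] 0.84
lid_handle [ 695.  -172.2  232.2] 0.56
```

View pics/w5.png

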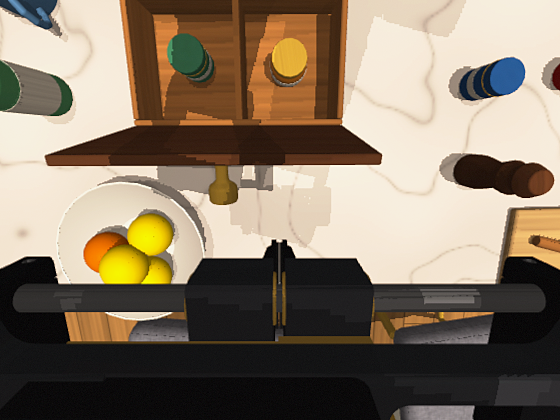

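The view shows the closed fingers at (278,250), behind the open lid, clear of the knob at (222,190) and of the fruit bowl. Going down behind the lid.

Call:
apply_moves:
  increments:
    - [[-0.8,2.5,0],[-0.2,0,-0.4],0]
    - [[0,3.5,0],[0,0,0],0]
    - [[0,3.5,0],[0,0,0],0]
    - [[0,3.0,0],[0,0,0],0]
    - [[0,1.0,0],[0,0,0],0]

```text
t: 14.6
eef_pos: [701.0, -123.0, 216.2]
tcp_rot: [-1.573, -0.008, -0.027]
ft_force: [-0.7, -0.5, -0.2]
opening: 0.004
```

Call:
apply_moves:
  increments:
    - [[-1.4,0,0],[0,0,0],0]
    - [[-1.4,0,0],[0,0,0],0]
    - [[-1.4,0,0],[0,0,0],0]
    - [[-1.4,0,0],[0,0.5,0.4],0]
    - [[-1.4,0,0],[0,0,0],0]

```text
t: 15.22
eef_pos: [630.4, -122.8, 220.4]
tcp_rot: [-1.575, -0.009, -0.039]
ft_force: [3.4, -1.0, -1.8]
opening: 0.002
```

```bash
python3 - <<'E'
from h import *
go(615,-122,218,-0.017)
p,C=shot('scene'); find(p,C,['lid_hinge','lid_handle'])
E
```

```text
tcp [ 630.4 -122.8  220.4] rot [-1.5751 -0.0091 -0.039 ] F [ 3.4 -1.  -1.8] open 0.002 t 15.22
delta tool cm [-1.54  0.22  0.03]
rotvec deg [ 0.25 -1.26  0.52]
lid_hinge [ 633.4 -174.1  101.3] 0.78
```

Contact at about 3.4 N, and the lid is following. Continuing along the arc.

Call:
apply_moves:
  increments:
    - [[-1.5,0.2,0],[0.2,-1.0,0.5],0]
    - [[-1.5,0.4,0],[0,0,0],0]
    - [[-1.5,0.5,0],[0,0,0],0]
    - [[-1.4,0.8,0],[0,0,0],0]
    - [[-1.3,0.9,0],[0,0,0],0]

```text
t: 16.0
eef_pos: [555.6, -121.2, 191.5]
tcp_rot: [-1.571, 0.0, -0.017]
ft_force: [2.2, -0.0, 1.5]
opening: 0.007
```

```bash
python3 - <<'E'
from h import *
go(547,-122,181,-0.017)
p,C=shot('scene'); find(p,C,['lid_hinge','lid_handle'])
E
```

```text
tcp [ 555.6 -121.2  191.5] rot [-1.5715e+00  1.0000e-04 -1.6600e-02] F [ 2.2 -0.   1.5] open 0.007 t 16.0
delta tool cm [-0.86  1.05 -0.09]
rotvec deg [ 0.04  0.02 -0.01]
lid_hinge [ 629.8 -173.6  104. ] 0.59
lid_hinge [ 415.3 -481.8    3.1] 0.25
lid_handle [ 556.6 -171.2  228.6] 0.88
```

Call:
apply_moves:
  increments:
    - [[-0.5,0.65,0],[0,0,0],0]
    - [[-0.7,0.8,0],[0,0,0],0]
    - [[-0.6,0.8,0],[0,0,0],0]
    - [[-0.55,0.9,0],[0,0,0],0]
    - [[-0.45,0.9,0],[0,0,0],0]

```text
t: 16.77
eef_pos: [526.6, -120.8, 149.1]
tcp_rot: [-1.572, 0.001, -0.016]
ft_force: [0.6, -0.1, 0.4]
opening: 0.006
```

Call:
apply_moves:
  increments:
    - [[-0.3,0.8,0],[0,0,0],0]
    - [[-0.3,0.8,0],[0,0,0],0]
    - [[-0.2,0.8,0],[0,0,0],0]
    - [[-0.1,0.7,0],[0,0,0],0]
    - [[0,0.3,0],[0,0,0],0]

```text
t: 17.4
eef_pos: [516.6, -120.6, 112.0]
tcp_rot: [-1.571, 0.002, -0.016]
ft_force: [-1.3, -0.2, 0.9]
opening: 0.005
```

```bash
python3 - <<'E'
from h import *
go(516,-122,110,-0.017)
p,C=shot('scene'); find(p,C,['lid_hinge','lid_handle'])
E
```

```text
tcp [ 516.6 -120.6  112. ] rot [-1.5711  0.002  -0.0163] F [-1.3 -0.2  0.9] open 0.005 t 17.4
delta tool cm [-0.06  0.2  -0.14]
rotvec deg [ 0.02  0.04 -0.11]
lid_hinge [ 632.4 -173.9  103.5] 0.61
lid_handle [ 485.6 -170.9  146.5] 0.69
```

Nearly closed. I'll press lightly until the force rises.

Call:
apply_moves:
  increments:
    - [[0,0.15,0],[0,0,0],0]
    - [[0,0.15,0],[0,0,0],0]
    - [[0,0,0],[0,0,0],0]
    - [[0,0,0],[0,0,0],0]
    - [[0,0,0],[0,0,0],0]

```text
t: 18.18
eef_pos: [517.2, -120.7, 111.1]
tcp_rot: [-1.572, -0.0, -0.016]
ft_force: [-0.2, 0.0, -1.2]
opening: 0.004
```

Call:
apply_moves:
  increments:
    - [[0,0.15,0],[0,0,0],0]
    - [[0,0.15,0],[0,0,0],0]
    - [[0,0,0],[0,0,0],0]
    - [[0,0,0],[0,0,0],0]
    - [[0,0,0],[0,0,0],0]

```text
t: 18.8
eef_pos: [517.4, -120.8, 110.8]
tcp_rot: [-1.573, -0.002, -0.016]
ft_force: [-0.7, -0.6, 1.6]
opening: 0.002
```

Call:
apply_moves:
  increments:
    - [[0,0.4,0],[0,0,0],0]
    - [[0,0.4,0],[0,0,0],0]
    - [[0,0.4,0],[0,0,0],0]
    - [[0,0.4,0],[0,0,0],0]
    - [[0,0.4,0],[0,0,0],0]

```text
t: 19.42
eef_pos: [517.6, -120.8, 110.3]
tcp_rot: [-1.577, -0.013, -0.014]
ft_force: [-17.7, 5.3, 57.3]
opening: 0.003
```

A firm stop at z = 110 mm, exactly the top of a closed lid. Backing off and checking.

Call:
apply_moves:
  increments:
    - [[0,-0.5,0],[0,0,0],0]
    - [[0,-2,0],[0,0,0],0]
    - [[0,-4,0],[0,0,0],0]
    - [[-1,-4,0],[0,0,0],0]
    - [[-2,-4,0],[0,0,0],0]

```text
t: 20.05
eef_pos: [484.9, -119.1, 256.6]
tcp_rot: [-1.576, -0.008, -0.014]
ft_force: [0.2, -0.2, 1.2]
opening: 0.006
```

Call:
apply_moves:
  increments:
    - [[-2,-3,3],[0,0,0],0]
    - [[-2,-2,5],[0,0,0],0]
    - [[0,0,5],[0,0,0],0]
    - [[0,0,5],[0,0,0],0]
    - [[0,0,0],[0,0,0],0]

```text
t: 20.68
eef_pos: [445.7, 66.0, 309.0]
tcp_rot: [-1.576, -0.013, -0.016]
ft_force: [0.2, 0.0, 0.8]
opening: 0.001
```

```bash
python3 - <<'E'
from h import *
go(516,-122,110,-0.017); ims=[]
for n in ['scene','top']:
  p,C=shot(n); ims.append(p['img']); find(p,C,['lid_hinge','lid_handle','honey_jar','red_tin','blue_tin','mug','oil_bottle','pepper_mill'])
cv2.imwrite('pics/end.png',np.hstack([cv2.resize(ims[0][60:270,100:380],(400,300)),cv2.resize(ims[1][100:310,200:480],(400,300))])[:,:,::-1])
E
```

```text
tcp [445.7  66.  309. ] rot [-1.5761 -0.0128 -0.0164] F [0.2 0.  0.8] open 0.001 t 20.68
delta tool cm [  7.08  20.09 -18.58]
rotvec deg [0.31 0.03 0.73]
lid_hinge [ 628.4 -171.6  103.9] 0.85
lid_handle [ 489.7 -173.6  149.1] 0.76
red_tin [553.2 343.2  -1.1] 0.66
blue_tin [570.3 197.4   3.1] 0.62
mug [ 415.  -479.2    1.9] 0.78
oil_bottle [ 568.5 -477.9   -1.8] 0.69
pepper_mill [705.6 208.   -6.3] 0.87
lid_hinge [ 622.  -168.3   96.1] 0.76
lid_handle [ 484.3 -166.6  140.9] 0.96
red_tin [554.7 346.   -3.6] 0.56
red_tin [ 567.  -482.3   -3.7] 0.38
mug [ 418.6 -482.5    2.1] 0.69
oil_bottle [ 565.7 -479.5   -4.3] 0.64
```

View pics/end.png

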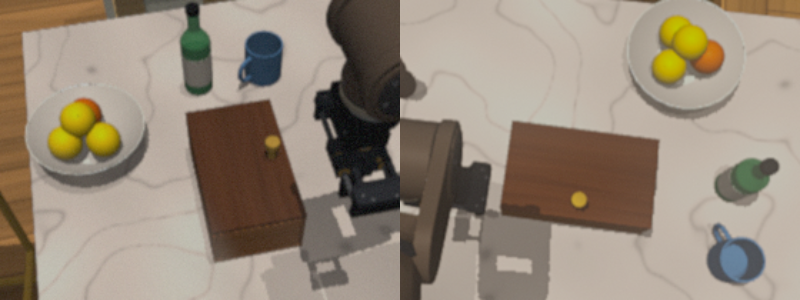

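The lid is flat and closed in both views. The knob is 45 mm above the hinge and about 138 mm in front of it, as a closed lid should be. Nothing else has moved. Handing in.

```bash
python3 -c "
from h import *
print(readout.state()['qvel'].round(3)); print(env.job_done())"
```

```text
[-0.     0.    -0.001 -0.001  0.    -0.001]
the job is handed in; nothing more can be done
None
```

I put the green tin in the chest's empty right compartment, closed the lid, and handed the job in at about 21 s of the 64 s allowed; the hand-in gives no verdict.

- **Tin:** I lowered it until the wrist force showed it was on the floor, then let go. A look afterwards showed it upright and free at about (529, -239) mm, roughly 10 mm in front of the compartment's centre. I could not see it again once the lid was closed.
- **Lid:** I pushed it over its arc with closed fingertips at about 0.7 rad/s or less through the last part. The final press met a firm stop at z = 110 mm, where a closed lid's top should be. Both cameras then showed it flat, with the knob about 45 mm above and 138 mm in front of the hinge, as when closed.
- **Final press force:** it peaked at about 57 N on the wrist, more than I intended, but it came through the fingertips and stayed under the 120 N wrist limit.
- **Other things:** the red and blue tins, mug, oil bottle and pepper mill read within a few millimetres of where they started. The top camera's last check missed the blue tin and pepper mill, so those two rest on the scene camera alone. The honey jar is hidden under the lid; nothing touched it.
- **Robot:** the arm was at rest, clear of everything, when I handed in.

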